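# Ease the vise and work the welded stack out of its jaws

### The job

The welded stack of three steel cubes is clamped in the bench vise by its lowest cube. Ease the vise by swinging its bar back to straight upright, no farther, and leave it there, so that the rubber soft jaws still nip the work and it cannot drop. Then take the stack by its top cube and, with its foot still between the jaws, rock it along the jaws to one side and the other, at least twice each way and by some 6 degrees or more, drawing it upwards until it works free. Finish while holding it in the gripper, upright and still over the vise, its foot just clear of the jaws (not more than 4 cm above them); leave the grinder, hammer, wire brush and spare cubes where they lie.

Things in the scene. Friction and masses are not known exactly. Their poses are not given: they have to be found in the camera images.
- vise: blue bench vise fixed to the bench. Origin on the bench under the middle of the jaw gap; x runs along the jaws (the way to rock), y along the screw, z up. Fixed jaw and anvil on the +y side (to y = 123 mm), moving jaw (to y = -75 mm), screw and bar on the -y side; jaws reach 52 mm either way along x.
- jaw_mid (a point): middle of the gap between the jaws, level with the jaw tops, 150 mm above the bench; axes as the vise's
- lean_ref (a point): imaginary direction at jaw_mid for measuring how far the stack leans: its z axis leans 45 degrees from vertical towards the vise's +x. No thing to touch.
- bar (a joint): turn of the vise's bar (tommy bar) about the screw axis, rad: 0 = long end straight up, positive = leaning towards the vise's +x (tighter); it starts between 0.60 and 1.05. Screw friction makes it stay where it is left; turning it takes about 6 N at bar_grip. At 0 the jaws still nip the stack; at about -0.6 they let it drop.
- bar_hinge (a point): point on the screw axis where the bar crosses it, 155 mm from the gap's middle to the vise's -y, 75 mm above the bench. The bar swings about the vise's y axis.
- bar_grip (a point): point on the bar's long end, 85 mm from bar_hinge: round steel bar 12 mm thick, ending in a ball 20 mm thick centred 106 mm from bar_hinge (the short end reaches 36 mm the other way). It can be pinched across the vise's y direction and pivots freely between the pads, or pushed.
- stack_grip (a point): centre of the top cube of the stack: three 36 mm rounded steel cubes welded one on another, 110 mm tall, 0.36 to 0.59 kg; this point is 92 mm above the foot, 18 mm below the top. Axes as the vise's while clamped; top and bottom cubes stand square to the jaws, the middle one sits crooked, up to 5 mm proud of them along x.
- stack_foot (a point): centre of the underside of the lowest cube, 22 mm below the jaw tops at the start; axes as stack_grip. With the bar upright a straight pull on the stack needs some 40 to 55 N; a sideways push of some 13 to 20 N on the top cube rocks it about its nipped foot, and while it rocks a light upward pull walks it out a few mm a swing.
- hammer: hammer lying on the bench, 280 mm long, bystander; origin under the middle of its length
- wire_brush: wire brush with wooden handle lying on the bench, 260 mm long, bystander; origin under it
- spare_pair: two spare 36 mm cubes welded side by side, lying beyond the vise's anvil, bystander; origin under one cube
- grinder: angle grinder lying on the bench, about 280 mm long, 1.7 kg, bystander; origin under its body
There are look-alikes about, which are no part of the job. Leave any red look-alike of the part that bears stack_grip alone.

How it is judged:
By the outcome, as a careful person would: the job done as asked, in the order asked, and still so for the second after the job is handed in, while the arm keeps its last pose, push and grip.
It also fails if it takes over 67 s, if anything falls off the work surface, if the arm or the gripper's body presses on something with over 40 N, if the wrist force passes 120 N, or if a joint passes its speed limit or range.

### The arm

A 6-joint arm with a two-finger parallel gripper is mounted at the origin on the work surface. World frame = base frame: x ahead of the robot, y to its left, z up, the work surface at z = 0. Lengths are in mm, angles in rad, forces in N, time in s.
With the tool pointing down it reaches from about 250 to 800 mm from the base axis. Payload 8.5 kg.
Tool frame: the origin (TCP) lies midway between the tips of the shut fingers; the grasp point (between the pads) lies r.hold_point_z behind it (r.hold_point_z is the distance from the TCP to the grasp point, in mm); z points along the fingers, y is the line along which they close (so a half turn about z gives the same grasp; the last joint's range is limited). The gripper opens to 85 mm and grips with 20 to 120 N. Pads are 22 mm wide; open, the fingers measure 114 mm over their backs; the gripper's body (76 mm by 85 mm) begins 54 mm behind the grasp point. The pads swing forward as they close: fully open they stand 13 mm farther back than shut.
Start: joints at [1.2, 0.238, -0.013, 1.319, 0, 1.571], TCP at [190.222, 489.279, 231.276] pointing down, gripper open.
Joint ranges: [-2.66, 2.66], [-1.03, 1.9], [-1.14, 1.46], [-1.82, 2.27], [-1.45, 1.34], [-3.14, 3.14]. Speed limits (rad/s): [2.22, 2.22, 2.79, 3.14, 3.14, 3.14].

### API

Orientations are given as a unit quaternion [w, x, y, z].
In Python, from bench import r gives the robot as it stands. The module is installed in compiled form; this text tells all that it offers.
- The arm moves only by the shell command python3 -m handwheel 'ROWS' [OPENING] [FORCE]. ROWS is JSON, one flat list of numbers, 6 for each row, row after row: the shift along the tool's x, y, z in m, then the turn, a rotation vector about the tool's x, y, z in units of 5 degrees (1.0 is 5 degrees). A call has 1 to 20 rows; each row is the pose to reach, as a shift and turn from the pose commanded when the call began, along the tool's axes at that moment; what a row does not reach only later rows make up. A row lasts 1/12 s, in which the tool goes at most 41.7 mm and 7.16 degrees, less where a joint would pass 70% of its speed; a pose out of reach is approached as far as the arm can. A call with a gripper value outside its range is refused whole. OPENING is the finger opening in m, from 0 to 0.0854, set as the call begins (- or left out, the last holds). The fingers move at their own pace and stop on an object; FORCE is the grip in N (left out, the last holds). Time passes only in rows, so rows that repeat a pose let the fingers close. It gives the time, the measured TCP pose, the force, the opening and the grip force at its end, in the units of the state.
- r.state(): the state, without advancing time (a new reading comes with each control period).
- r.snapshot(name): name is "scene" or "top"; returns (picture, depth): 384x512x3 uint8, blue, green, red; 384x512 float32, mm along the optical axis (not along the pixel's ray), 0 where there is no reading.
- r.calibration(name): a dict with "intrinsics" (3x3 intrinsics, pixels), "world_from_camera" (4x4, takes a point from camera to world coordinates). Camera axes: x right, y down, z forward; pixel columns grow to the right and rows downward; lengths in mm; the calibration is good to about 2 mm. A picture is of the moment at which its call begins. calibration takes no time and is no camera call.
- r.close_job(): hands the job in; it is judged then, once.
The state is a dict: "time_s": time; "joint_positions": joint angles; "qd": joint speeds; "tau": joint torques, N m; "ee_pos": TCP position; "tcp_rot": TCP orientation; "wrist_force": force on the tool from outside, world axes, zero at the start; "moment": the same for the moment, N m; "grip_width": finger opening in mm; "gripper_force": force on a finger pad.
Only numpy, scipy, OpenCV 4.12 (cv2) and the standard library are available. Lean on these libraries where they do the work, as an engineer would, in place of code of your own. Each camera call takes 0.05 s, during which the arm holds its last target. There are 200 camera calls.

## Working session

There is one attempt and no reset: what is moved stays moved. The work goes in short steps, Python scripts to look and compute and a shell command to move; the robot and the scene stay as the last step left them, time stands still between calls to the robot, and variables do not carry over. Pictures are saved under pics/ and viewed, at most 10 in all, crops included, and the job is handed in when it is done.

```bash
mkdir -p pics; cat > h.py <<'E'
import numpy as np, cv2
from bench import r
from scipy.spatial.transform import Rotation as R
def cal(n):
    c=r.calibration(n); return np.array(c["intrinsics"]),np.array(c["world_from_camera"])
def pts(n,d):
    K,T=cal(n); v,u=np.mgrid[:d.shape[0],:d.shape[1]]
    P=np.stack([(u-K[0,2])/K[0,0]*d,(v-K[1,2])/K[1,1]*d,d],-1)
    return P@T[:3,:3].T+T[:3,3]
def proj(n,p):
    K,T=cal(n); q=T[:3,:3].T@(np.array(p)-T[:3,3]); q=K@q; return q[:2]/q[2]
E
python3 - <<'E'
from h import *
for n in("scene","top"):
    im,d=r.snapshot(n); np.savez(n+".npz",im=im,d=d); cv2.imwrite(f"pics/{n}0.png",im)
    print(n,cal(n)[1].round(2).tolist(),cal(n)[0][0,0])
s=r.state();print(s); print(r.hold_point_z)
E
```

```text
scene [[-0.69, 0.6, -0.4, 1139.98], [0.72, 0.58, -0.38, 646.06], [0.0, -0.56, -0.83, 1342.42], [0.0, 0.0, 0.0, 1.0]] 402.1751968936145
top [[0.01, -0.99, 0.17, 283.83], [-1.0, -0.0, 0.01, 94.82], [-0.01, -0.17, -0.99, 1492.78], [0.0, 0.0, 0.0, 1.0]] 347.17324645957984
{'time_s': 0.1, 'joint_positions': array([ 1.19998774e+00,  2.38704167e-01, -1.41948567e-02,  1.31917362e+00,
       -6.51828843e-06,  1.57080935e+00]), 'qd': array([ 0.00045454, -0.00133136,  0.00271637,  0.00058266,  0.00015358,
       -0.00076135]), 'tau': array([-1.18113883e-03, -5.39722860e+01,  3.46997631e+01,  1.34379885e-02,
       -1.23506866e-04,  3.93058360e-05]), 'ee_pos': array([190.10944692, 488.96704712, 230.74092187]), 'tcp_rot': array([-1.14432821e-04,  1.84350276e-01,  9.82860401e-01, -6.27820815e-04]), 'wrist_force': array([0.3895622 , 0.02298307, 0.7844089 ]), 'moment': array([-0.06035376, -0.01619296, -0.03319292]), 'gripper_force': 0.0, 'grip_width': 85.43969231433935}
18.700000000000003
```

View pics/scene0.png

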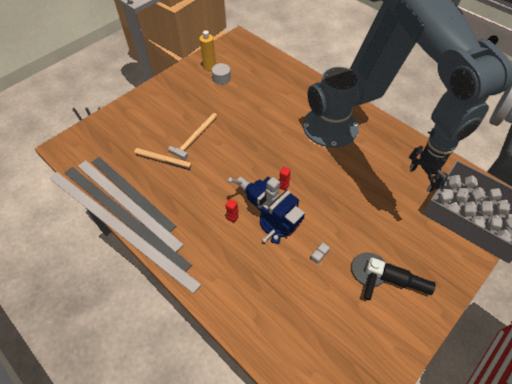

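View pics/top0.png

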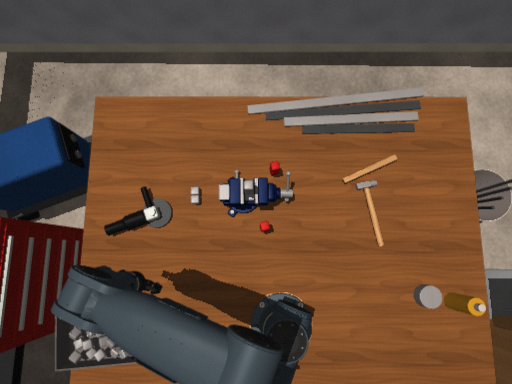

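The scene picture shows the vise at (270,205) with a red cube stack on each side, at (285,178) and (232,210). In the top view the vise is at (250,190), its anvil to the left (world +y) and its bar at (288,185), with red look-alikes at (275,168) and (265,227).

```bash
python3 - <<'E'
from h import *
a=np.load("scene.npz");b=np.load("top.npz")
A=cv2.resize(a["im"][160:250,215:315],None,fx=4,fy=4,interpolation=cv2.INTER_CUBIC)
B=cv2.resize(b["im"][150:240,210:310],None,fx=4,fy=4,interpolation=cv2.INTER_CUBIC)
cv2.imwrite("pics/crop1.png",np.hstack([A,B])[:, :800])
P=pts("top",b["d"]); im=b["im"].astype(int); hsv=cv2.cvtColor(b["im"],cv2.COLOR_BGR2HSV)
reg=np.zeros(P.shape[:2],bool); reg[160:225,212:298]=1
for lo,hi in((195,225),(140,170),(120,140),(60,120)):
    m=reg&(P[...,2]>lo)&(P[...,2]<hi); n,l,st,c=cv2.connectedComponentsWithStats(m.astype(np.uint8))
    for i in range(1,n):
        if st[i,4]>8:
            q=P[l==i]; print(lo,st[i],q.mean(0).round(),q.min(0).round(),q.max(0).round())
E
```

```text
195 [244 189  10   2  10] [518. 129. 215.] [516. 112. 209.] [521. 146. 221.]
140 [286 171   5   9  25] [588. -24. 158.] [575. -31. 140.] [602. -15. 169.]
140 [229 177  40  27 753] [527. 132. 149.] [477.  54. 140.] [583. 209. 169.]
120 [286 179   4   6  14] [568. -25. 131.] [559. -31. 120.] [576. -19. 140.]
120 [268 183   8  18 109] [529.  42. 127.] [491.  26. 121.] [563.  54. 139.]
120 [219 184  11  16 172] [527. 230. 129.] [496. 209. 121.] [557. 250. 139.]
120 [231 203  10   2  10] [477. 183. 126.] [476. 165. 120.] [479. 201. 134.]
60 [270 161  10  12 103] [637.  26. 102.] [620.   6.  67.] [660.  45. 119.]
60 [269 184  24  17 198] [530.  -5.  97.] [496. -47.  62.] [561.  49. 120.]
60 [245 194   9  11  91] [505. 131.  86.] [485. 114.  60.] [524. 147.  96.]
60 [219 199  24   7  51] [487. 215.  93.] [475. 160.  62.] [497. 250. 119.]
60 [258 203  10   2  10] [479.  75. 110.] [478.  57. 101.] [483.  93. 114.]
60 [260 221   9   4  32] [404.  68. 110.] [398.  53. 102.] [411.  85. 116.]
```

View pics/crop1.png

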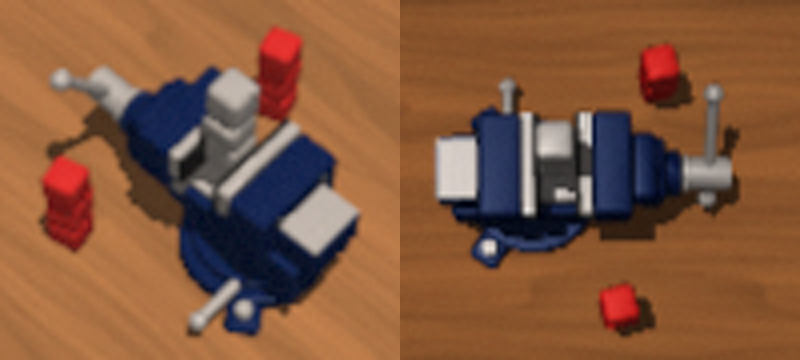

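Grey stack between the jaws (scene ≈(272,182), top ≈(249,185)) is the one meant; the red ones at (285,178) and (232,210) in the scene view are look-alikes. Of the two bars, the one at the screw end (top ≈(288,173), tip high up) is the tommy bar. The low rod at top ≈(237,172) sits at the swivel base and isn't it.

```bash
python3 - <<'E'
from h import *
b=np.load("top.npz");P=pts("top",b["d"])
reg=np.zeros(P.shape[:2],bool); reg[160:225,212:298]=1
m=reg&(P[...,2]>228); q=P[m]; print("top",m.sum(),np.median(q,0).round(1),q.min(0).round(1),q.max(0).round(1), cv2.minAreaRect(q[:,:2].astype(np.float32)))
# jaws: white+blue level 150
m=reg&(abs(P[...,2]-150)<6); q=P[m]; q=q[(q[:,1]>45)]; print("jaws",cv2.minAreaRect(q[:,:2].astype(np.float32)),np.median(q[:,2]))
# anvil
m=reg&(abs(P[...,2]-129)<8)&(P[...,1]>205);print("anvil",cv2.minAreaRect(P[m][:,:2].astype(np.float32)))
# bar
m=reg&(P[...,1]<-8)&(P[...,2]>97)&(P[...,0]>545); q=P[m];
for x in q[np.argsort(q[:,0])]: print(x.round(),end=' ')
# scene view
a=np.load("scene.npz");S=pts("scene",a["d"]);reg=np.zeros(S.shape[:2],bool); reg[160:250,225:315]=1
hsv=cv2.cvtColor(a["im"],cv2.COLOR_BGR2HSV); g=reg&(hsv[...,1]<70)
m=g&(S[...,2]>232); q=S[m]; print("\nsc top",m.sum(),np.median(q,0).round(1),q.min(0).round(1),q.max(0).round(1),cv2.minAreaRect(q[:,:2].astype(np.float32)))
m=g&(S[...,1]<-5)&(S[...,2]>97)&(S[...,0]>540); q=S[m]
for x in q[np.argsort(q[:,0])]: print(x.round(),end=' ')
m=reg&(abs(S[...,2]-150)<6); q=S[m]; q=q[(q[:,1]>45)&(q[:,0]<600)]; print("jaws",cv2.minAreaRect(q[:,:2].astype(np.float32)),np.median(q[:,2]))
E
```

```text
top 116 [527.8 123.4 239.9] [283.8  94.8 230.1] [ 550.7  145.7 1492.8] ((416.72332763671875, 121.03787231445312), (268.68927001953125, 34.64961242675781), 3.8118436336517334)
jaws ((527.9405517578125, 132.0450897216797), (103.90286254882812, 153.02577209472656), 2.055201292037964) 149.46208812468228
anvil ((526.466796875, 229.39755249023438), (61.573246002197266, 40.62997055053711), 1.1068247556686401)
[546. -20. 102.] [547. -29. 101.] [549. -28. 111.] [549. -24. 110.] [551. -20. 102.] [552. -23. 114.] [553. -19. 114.] [554. -28. 108.] [556. -23. 118.] [556. -27. 118.] [557. -20. 110.] [559. -23. 121.] [560. -19. 120.] [560. -27. 116.] [563. -27. 125.] [563. -23. 125.] [564. -19. 120.] [565. -26. 131.] [566. -23. 127.] [567. -31. 123.] [568. -21. 140.] [570. -30. 131.] [570. -26. 131.] [572. -26. 139.] [572. -22. 138.] [572. -30. 137.] [575. -25. 146.] [576. -29. 140.] [576. -22. 140.] [578. -25. 148.] [579. -21. 142.] [580. -29. 141.] [581. -24. 154.] [582. -21. 150.] [582. -29. 147.] [584. -20. 156.] [585. -28. 154.] [585. -24. 153.] [586. -23. 167.] [586. -27. 167.] [587. -20. 163
[... 641 characters left out ...]
 -15. 115.] [561. -19. 124.] [562. -13. 125.] [563. -17. 122.] [567. -13. 123.] [567. -18. 119.] [569. -15. 137.] [572. -12. 135.] [574. -16. 129.] [575. -15. 136.] [576. -13. 145.] [579. -15. 146.] [582. -17. 147.] [582. -12. 146.] [585. -14. 147.] [589. -18. 166.] [590. -13. 166.] [591. -21. 171.] [593. -14. 168.] [594.  -9. 160.] [594. -24. 165.] [594. -13. 163.] [594.  -8. 169.] [595. -29. 162.] [595. -17. 166.] [595. -13. 159.] [595. -17. 174.] [598. -15. 166.] [599. -19. 169.] [600. -23. 160.] [600. -17. 166.] [600. -12. 165.] [601. -22. 168.] [602. -16. 162.] jaws ((529.3392333984375, 137.69146728515625), (104.78465270996094, 154.53199768066406), 1.6483243703842163) 148.48071443790366
```

```bash
python3 -m handwheel '[-0.05,-0.03,-0.04,0,0,-0.4,-0.549,-0.332,-0.1,0,0,-4.6,-0.549,-0.332,-0.1,0,0,-4.6,-0.549,-0.332,-0.1,0,0,-4.6,-0.549,-0.332,-0.1,0,0,-4.6,-0.549,-0.332,-0.1,0,0,-4.6,-0.549,-0.332,-0.1,0,0,-4.6,-0.549,-0.332,-0.1,0,0,-4.6,-0.549,-0.332,-0.1,0,0,-4.6,-0.549,-0.332,-0.1,0,0,-4.6,-0.549,-0.332,-0.1,0,0,-4.6,-0.549,-0.332,-0.1,0,0,-4.6,-0.549,-0.332,-0.1,0,0,-4.6,-0.549,-0.332,-0.1,0,0,-4.6,-0.549,-0.332,-0.1,0,0,-4.6,-0.549,-0.332,-0.1,0,0,-4.6,-0.549,-0.332,-0.1,0,0,-4.6,-0.549,-0.332,-0.1,0,0,-4.6,-0.549,-0.332,-0.1,0,0,-4.6,-0.549,-0.332,-0.1,0,0,-4.6]' 0.05 30
```

```text
time_s: 1.77
ee_pos: [581.0, -18.3, 331.1]
tcp_rot: [-0.0, -0.016, 1.0, 0.0]
wrist_force: [-0.6, 0.0, 0.4]
grip_width: 49.7
gripper_force: 0.0
```

```bash
python3 -m handwheel '[0,0,0.04,0,0,0,0,0,0.08,0,0,0,0,0,0.12,0,0,0,0,0,0.14,0,0,0,0,0,0.14,0,0,0]'
python3 - <<'E'
from h import *
o=[]
for n in("scene","top"):
    im,d=r.snapshot(n); np.savez(n+"1.npz",im=im,d=d)
    u,v=proj(n,r.state()["ee_pos"]); print(n,u,v); u,v=int(u),int(v)
    o.append(cv2.resize(im[v-30:v+40,u-40:u+40],None,fx=5,fy=5,interpolation=cv2.INTER_CUBIC))
cv2.imwrite("pics/c2.png",np.hstack(o))
E
```

```text
time_s: 2.18
ee_pos: [578.2, -17.6, 187.1]
tcp_rot: [-0.004, -0.016, 1.0, 0.0]
wrist_force: [-1.1, -0.2, -0.0]
grip_width: 50.1
gripper_force: 0.0
scene 232.66222314991973 172.53590853421264
top 287.2235937349208 174.76362489661702
```

View pics/c2.png

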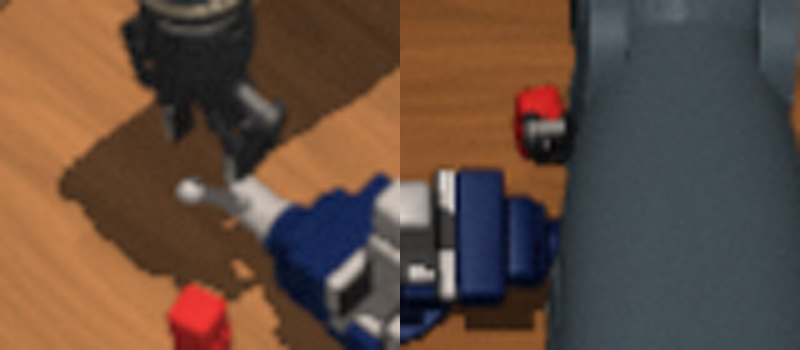

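```bash
python3 -m handwheel '[-0.003,-0.004,0.03,0,0,0,-0.003,-0.004,0.055,0,0,0,-0.003,-0.004,0.061,0,0,0,-0.003,-0.004,0.061,0,0,0]' && python3 -m handwheel '[0,0,0,0,0,0,0,0,0,0,0,0,0,0,0,0,0,0,0,0,0,0,0,0,0,0,0,0,0,0]' 0.016 25
```

```text
time_s: 2.62
ee_pos: [584.6, -22.6, 130.8]
tcp_rot: [-0.0, -0.016, 1.0, -0.0]
wrist_force: [0.6, -0.7, 0.4]
grip_width: 50.3
gripper_force: 0.0
time_s: 3.03
ee_pos: [586.0, -22.3, 132.6]
tcp_rot: [0.002, -0.016, 1.0, 0.001]
wrist_force: [-0.6, 4.8, 5.5]
grip_width: 18.0
gripper_force: 24.2
```

```bash
python3 -m handwheel '[0,0,0,0,0,0,0,0,0,0,0,0,0,0,0,0,0,0]' 0.004 30
python3 - <<'E'
from h import *
im,d=r.snapshot("scene")
u,v=proj("scene",r.state()["ee_pos"]); print(u,v); u,v=int(u),int(v)
cv2.imwrite("pics/c3.png",cv2.resize(im[v-35:v+35,u-40:u+40],None,fx=7,fy=7,interpolation=cv2.INTER_CUBIC))
E
```

```text
time_s: 3.28
ee_pos: [585.9, -22.3, 132.6]
tcp_rot: [0.002, -0.016, 1.0, 0.001]
wrist_force: [-0.1, 3.0, 4.9]
grip_width: 17.7
gripper_force: 29.1
231.42772120644432 182.2154857473405
```

View pics/c3.png

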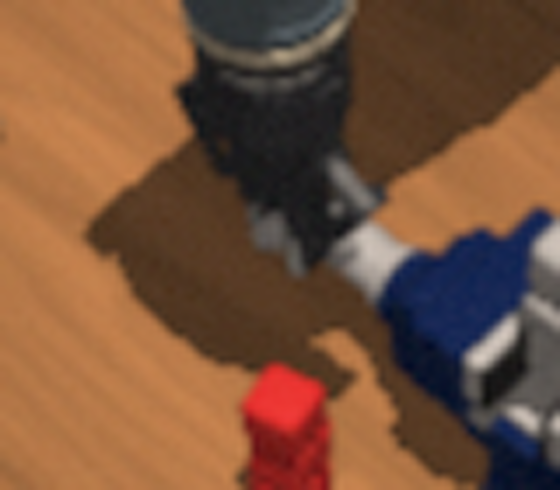

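```bash
python3 -m handwheel '[0,0,0,0,0,0,0,0,0,0,0,0,-0.008,0,-0.01,0,0,0,-0.008,0,-0.01,0,0,0,-0.008,0,-0.01,0,0,0,-0.008,0,-0.01,0,0,0]' 0.04 30;  python3 -m handwheel '[0,0,0,0,0,0,0,0,0,0,0,0,0,0,0,0,0,0,0,0,0,0,0,0,0,0,0,0,0,0,0,0,0,0,0,0]' 0.004 30
```

```text
time_s: 3.83
ee_pos: [592.5, -22.9, 140.1]
tcp_rot: [-0.0, -0.015, 1.0, -0.0]
wrist_force: [1.6, -0.3, 0.0]
grip_width: 40.1
gripper_force: 0.0
time_s: 4.33
ee_pos: [592.2, -22.1, 140.1]
tcp_rot: [-0.0, -0.016, 1.0, 0.001]
wrist_force: [-1.0, 5.5, -0.8]
grip_width: 17.9
gripper_force: 29.2
```

```bash
python3 -m handwheel '[0.0033,0,-0.0023,0,0,0,0.0067,0,-0.0043,0,0,0,0.0104,0,-0.0065,0,0,0,0.0141,0,-0.0084,0,0,0,0.018,0,-0.0102,0,0,0,0.0219,0,-0.0118,0,0,0,0.0259,0,-0.0133,0,0,0,0.0299,0,-0.0147,0,0,0,0.034,0,-0.0159,0,0,0,0.0381,0,-0.0169,0,0,0,0.0422,0,-0.0177,0,0,0,0.0464,0,-0.0184,0,0,0,0.0501,0,-0.0188,0,0,0,0.0538,0,-0.0191,0,0,0,0.057,0,-0.0193,0,0,0,0.057,0,-0.0193,0,0,0,0.057,0,-0.0193,0,0,0]'
```

```text
time_s: 5.75
ee_pos: [536.7, -23.4, 160.3]
tcp_rot: [0.001, -0.016, 1.0, 0.001]
wrist_force: [2.4, 7.1, 3.0]
grip_width: 18.0
gripper_force: 29.4
```

```bash
python3 -m handwheel '[0,0,0,0,0,0,0,0,0,0,0,0,0,0,0,0,0,0,0,0,-0.04,0,0,0,0,0,-0.08,0,0,0,0,0,-0.12,0,0,0,0.005,0.04,-0.13,0,0,0,0.005,0.08,-0.13,0,0,0,0.005,0.12,-0.13,0,0,0,0.005,0.154,-0.13,0,0,0,0.005,0.154,-0.13,0,0,0,0.005,0.154,-0.13,0,0,0]' 0.07 30
python3 - <<'E'
from h import *
o=[]
for n in("scene","top"):
    im,d=r.snapshot(n); np.savez(n+"2.npz",im=im,d=d)
    u,v=proj(n,(535,0,160)); print(n,u,v); u,v=int(u),int(v)
    o.append(cv2.resize(im[v-35:v+35,u-40:u+40],None,fx=5,fy=5,interpolation=cv2.INTER_CUBIC))
    P=pts(n,d); m=(P[...,0]>505)&(P[...,0]<565)&(P[...,1]<0)&(P[...,1]>-45)&(P[...,2]>115)&(P[...,2]<200)
    q=P[m]; q=q[np.argsort(q[:,2])]; print(len(q)); print(q.round().astype(int).tolist())
    b=q[q[:,2]>172]; print("ball",b.mean(0) if len(b) else 0)
cv2.imwrite("pics/c4.png",np.hstack(o))
E
```

```text
time_s: 6.75
ee_pos: [525.8, 130.6, 289.2]
tcp_rot: [-0.0, -0.017, 1.0, -0.0]
wrist_force: [-0.1, -0.5, 0.1]
grip_width: 70.0
gripper_force: 0.0
scene 245.24222317079045 173.14070464763796
48
[[540, -19, 116], [533, -16, 119], [532, -16, 124], [541, -18, 125], [543, -21, 130], [541, -12, 130], [532, -16, 131], [538, -15, 132], [542, -22, 135], [538, -15, 137], [537, -16, 141], [543, -15, 142], [542, -16, 147], [545, -18, 148], [537, -15, 148], [540, -17, 150], [544, -18, 153], [538, -14, 157], [545, -17, 161], [545, -23, 161], [540, -17, 162], [543, -14, 162], [539, -12, 166], [545, -17, 166], [546, -16, 175], [544, -12, 176], [546, -15, 182], [551, -20, 182], [544, -12, 182], [541, -15, 183], [542, -9, 184], [553, -13, 184], [535, -26, 184], [550, -16, 185], [536, -14, 185], [540, -11, 186], [540, -16, 187], [551, -20, 187], [548, -18, 187], [546, -14, 189], [548, -23, 189], [543, -23, 190], [546, -25, 190], [544, -16, 190], [547, -19, 191], [541, -19, 191], [539, -16, 192], [542, -24, 194]]
ball [544.30667347 -17.17229363 186.06509135]
top 282.0083633762451 188.11106796536458
33
[[535, -31, 122], [534, -23, 123], [534, -26, 128], [535, -21, 140], [535, -25, 143], [535, -29, 144], [538, -20, 149], [541, -20, 154], [537, -28, 154], [536, -24, 156], [538, -23, 166], [540, -18, 177], [539, -21, 183], [551, -18, 183], [539, -33, 184], [535, -25, 185], [539, -25, 185], [546, -17, 186], [550, -33, 187], [550, -21, 187], [542, -17, 187], [554, -25, 188], [538, -29, 189], [542, -21, 189], [545, -28, 190], [545, -32, 190], [545, -25, 191], [545, -21, 192], [541, -24, 192], [549, -25, 192], [541, -28, 193], [541, -32, 193], [548, -28, 195]]
ball [543.87347447 -24.81659003 188.15811739]
```

View pics/c4.png

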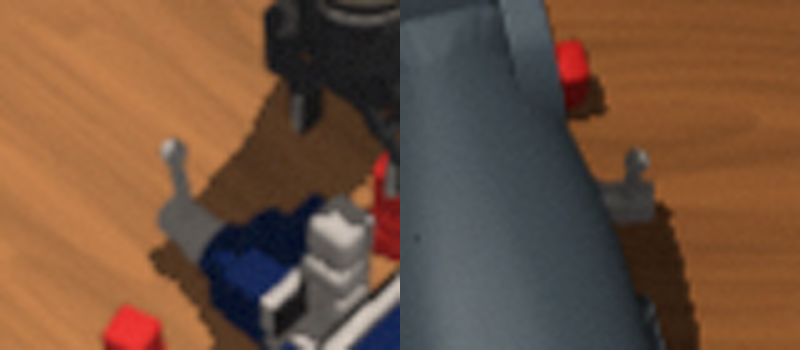

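```bash
python3 -m handwheel '[-0.0135,-0.04,0,0,0,0,-0.0135,-0.08,0,0,0,0,-0.0135,-0.12,0,0,0,0,-0.0135,-0.153,0,0,0,0,-0.0135,-0.153,0.04,0,0,0,-0.0135,-0.153,0.08,0,0,0,-0.0135,-0.153,0.115,0,0,0,-0.0135,-0.153,0.127,0,0,0,-0.0135,-0.153,0.127,0,0,0,-0.0135,-0.153,0.127,0,0,0]' 0.045; python3 -m handwheel '[0,0,0,0,0,0,0,0,0,0,0,0,0,0,0,0,0,0,0,0,0,0,0,0,0,0,0,0,0,0,0,0,0,0,0,0]' 0.004 30
```

```text
time_s: 7.68
ee_pos: [543.8, -24.5, 162.6]
tcp_rot: [-0.001, -0.014, 1.0, -0.0]
wrist_force: [1.0, 0.0, 1.2]
grip_width: 45.2
gripper_force: 0.0
time_s: 8.18
ee_pos: [545.3, -23.0, 164.4]
tcp_rot: [0.002, -0.016, 1.0, 0.0]
wrist_force: [-0.9, 1.7, 6.9]
grip_width: 17.5
gripper_force: 29.2
```

```bash
python3 -m handwheel '[0.003,0,-0.0003,0,0,0,0.006,0,-0.0005,0,0,0,0.009,0,-0.0006,0,0,0,0.0115,0,-0.0006,0,0,0,0.0115,0,-0.0006,0,0,0,0.0115,0,-0.0006,0,0,0,0.0115,0,-0.0006,0,0,0]'; python3 -m handwheel '[0,0,0,0,0,0,0,0,0,0,0,0,0,0,0,0,0,0,0,0,-0.04,0,0,0,0,0,-0.08,0,0,0,0,0,-0.12,0,0,0,0,0.04,-0.13,0,0,0,0,0.08,-0.13,0,0,0,0,0.12,-0.13,0,0,0,0,0.154,-0.13,0,0,0,0,0.154,-0.13,0,0,0,0,0.154,-0.13,0,0,0]' 0.07 30
python3 - <<'E'
from h import *
for n in("scene","top"):
    im,d=r.snapshot(n); np.savez(n+"3.npz",im=im,d=d)
    P=pts(n,d); m=(P[...,0]>505)&(P[...,0]<565)&(P[...,1]<0)&(P[...,1]>-45)&(P[...,2]>115)&(P[...,2]<200)
    q=P[m]; b=q[q[:,2]>172]; l=q[q[:,2]<168]
    print(n,"ball",b.mean(0).round(1),b[:,0].min(),b[:,0].max(),"slope",np.polyfit(l[:,2],l[:,0],1),len(l))
E
```

```text
time_s: 8.77
ee_pos: [534.5, -23.3, 165.1]
tcp_rot: [0.002, -0.016, 1.0, 0.0]
wrist_force: [2.2, 1.8, 7.3]
grip_width: 17.7
gripper_force: 29.5
time_s: 9.77
ee_pos: [527.6, 131.9, 292.8]
tcp_rot: [-0.0, -0.017, 1.0, -0.0]
wrist_force: [-0.1, -0.5, -0.0]
grip_width: 69.8
gripper_force: 0.0
scene ball [534.2 -17.4 186.6] 525.8057842992769 539.5893307960719 slope [8.33280055e-02 5.21222512e+02] 27
top ball [533.7 -24.5 190.3] 526.2324404581642 542.4760366287023 slope [4.55779344e-02 5.23071426e+02] 8
```

```bash
python3 - <<'E'
from h import *
for f in("scene2","top2","scene3","top3"):
    n=f[:-1]; d=np.load(f+".npz")["d"]; P=pts(n,d); m=(P[...,0]>505)&(P[...,0]<565)&(P[...,1]<0)&(P[...,1]>-45)&(P[...,2]>115)&(P[...,2]<200)
    q=P[m]; l=q[q[:,2]<168]; print(f,np.polyfit(l[:,2],l[:,0],1),len(l))
for f in("scene","top","scene3","top3"):
    n=f.rstrip("3"); d=np.load(f+".npz")["d"]; P=pts(n,d)
    for a,b in((-45,-10),(20,50)):
        m=(abs(P[...,0]-533)<60)&(P[...,1]>a)&(P[...,1]<b)&(P[...,2]>84)&(P[...,2]<(97 if a<0 else 135)); q=P[m]
        if len(q): print(f,a,len(q),np.percentile(q[:,0],[2,50,98]).round(1))
# bar pixel column profile in scene: mid x of grey bar at several heights
E
```

```text
scene2 [1.34416998e-01 5.20777916e+02] 24
top2 [1.09086300e-01 5.20403772e+02] 11
scene3 [8.33280055e-02 5.21222512e+02] 27
top3 [4.55779344e-02 5.23071426e+02] 8
scene -45 40 [516.9 529.5 546.5]
scene 20 79 [497.4 533.  563. ]
top -45 54 [519.2 531.8 544.4]
top 20 136 [496.3 527.3 562.2]
scene3 -45 38 [517.4 536.3 545.3]
scene3 20 80 [497.9 539.  563.1]
top3 -45 43 [516.5 527.3 545.2]
```

```bash
python3 -m handwheel '[-0.002,0,0.035,0,0,0,-0.002,0,0.07,0,0,0,-0.002,0,0.09,0,0,0,-0.002,0,0.09,0,0,0,-0.002,0,0.09,0,0,0,-0.002,0,0.09,0,0,0]'; python3 -m handwheel '[0,0,0,0,0,0,0,0,0,0,0,0,0,0,0,0,0,0,0,0,0,0,0,0,0,0,0,0,0,0,0,0,0,0,0,0]' 0.02 40
```

```text
time_s: 10.37
ee_pos: [530.8, 129.7, 204.7]
tcp_rot: [0.001, -0.015, 1.0, 0.0]
wrist_force: [-0.2, 0.0, -0.0]
grip_width: 70.0
gripper_force: 0.0
time_s: 10.87
ee_pos: [530.7, 131.2, 204.6]
tcp_rot: [0.001, -0.015, 1.0, 0.001]
wrist_force: [-0.3, 3.0, 6.0]
grip_width: 35.5
gripper_force: 41.6
```

```bash
python3 -m handwheel '[0,0,0,0,0,0,0,0,0,0,0,0,-0.0028,0,0,0,0.5,0,-0.0057,0,0.0001,0,1,0,-0.0085,0,0.0004,0,1.5,0,-0.0113,0,0.0007,0,2,0,-0.0113,0,0.0,0,2,0,-0.0113,0,0,0,2,0]' 0.02 100; python3 -c "
from h import *
s=r.state();print(R.from_quat(s['tcp_rot'],scalar_first=True).as_matrix()[:,2],s['moment'])"
```

```text
time_s: 11.53
ee_pos: [542.3, 131.6, 203.4]
tcp_rot: [-0.087, -0.015, 0.996, -0.001]
wrist_force: [1.4, 5.5, 3.5]
grip_width: 34.8
gripper_force: 108.0
[-0.17302865 -0.00404038 -0.9849085 ] [ 0.98823122 -0.06147443 -0.29491403]
```

```bash
cat > rk.py <<'E'
import sys, numpy as np
# usage: rk.py th0 h0 th h [th h ...]; rows in tool axes of pose (th0,h0); tool x=-X, z=-Z
a=list(map(float,sys.argv[1:])); H=65
def p(t,h): t=np.radians(t); return np.array([np.sin(t),np.cos(t)])*(H+h)
t0,h0=a[:2]; c,s=np.cos(np.radians(t0)),np.sin(np.radians(t0))
for t,h in zip(a[2::2],a[3::2]):
    d=p(t,h)-p(t0,h0); X=c*d[0]-s*d[1]; Z=s*d[0]+c*d[1]
    print(t,h,[round(-X/1000,4),0,round(-Z/1000,4),0,round((t-t0)/5,2),0])
E
python3 rk.py 10 0 7 1 4 2 1 3 -2 4 -5 5 -8 6 -10 6; echo; python3 rk.py -10 6 -7 7 -4 8 -1 9 2 10 5 11 8 12 10 12
```

```text
7.0 1.0 [np.float64(0.0035), 0, np.float64(-0.0009), 0, -0.6, 0]
4.0 2.0 [np.float64(0.007), 0, np.float64(-0.0016), 0, -1.2, 0]
1.0 3.0 [np.float64(0.0106), 0, np.float64(-0.0022), 0, -1.8, 0]
-2.0 4.0 [np.float64(0.0143), 0, np.float64(-0.0025), 0, -2.4, 0]
-5.0 5.0 [np.float64(0.0181), 0, np.float64(-0.0026), 0, -3.0, 0]
-8.0 6.0 [np.float64(0.0219), 0, np.float64(-0.0025), 0, -3.6, 0]
-10.0 6.0 [np.float64(0.0243), 0, np.float64(-0.0017), 0, -4.0, 0]

-7.0 7.0 [np.float64(-0.0038), 0, np.float64(-0.0009), 0, 0.6, 0]
-4.0 8.0 [np.float64(-0.0076), 0, np.float64(-0.0016), 0, 1.2, 0]
-1.0 9.0 [np.float64(-0.0116), 0, np.float64(-0.0021), 0, 1.8, 0]
2.0 10.0 [np.float64(-0.0156), 0, np.float64(-0.0024), 0, 2.4, 0]
5.0 11.0 [np.float64(-0.0197), 0, np.float64(-0.0024), 0, 3.0, 0]
8.0 12.0 [np.float64(-0.0238), 0, np.float64(-0.0022), 0, 3.6, 0]
10.0 12.0 [np.float64(-0.0263), 0, np.float64(-0.0014), 0, 4.0, 0]
```

```bash
python3 -m handwheel '[0.0035,0,-0.0006,0,-0.6,0,0.007,0,-0.001,0,-1.2,0,0.0106,0,-0.0013,0,-1.8,0,0.0143,0,-0.0013,0,-2.4,0,0.0181,0,-0.0011,0,-3,0,0.0219,0,-0.0006,0,-3.6,0,0.024,0,0.0001,0,-4,0,0.024,0,0.0001,0,-4,0]'; python3 rk.py -10 4 -7 4.7 -4 5.4 -1 6 2 6.7 5 7.4 8 8 10 8|sed 's/np.float64//g';  python3 rk.py 10 8 7 8.7 4 9.4 1 10 -2 10.7 -5 11.4 -8 12 -10 12|sed 's/np.float64//g'
```

```text
time_s: 12.2
ee_pos: [516.2, 130.6, 205.6]
tcp_rot: [0.088, -0.016, 0.996, 0.002]
wrist_force: [9.8, 6.4, -23.7]
grip_width: 34.7
gripper_force: 104.4
-7.0 4.7 [(-0.0036), 0, (-0.0006), 0, 0.6, 0]
-4.0 5.4 [(-0.0074), 0, (-0.001), 0, 1.2, 0]
-1.0 6.0 [(-0.0111), 0, (-0.0011), 0, 1.8, 0]
2.0 6.7 [(-0.0149), 0, (-0.0011), 0, 2.4, 0]
5.0 7.4 [(-0.0187), 0, (-0.0009), 0, 3.0, 0]
8.0 8.0 [(-0.0226), 0, (-0.0004), 0, 3.6, 0]
10.0 8.0 [(-0.025), 0, (0.0004), 0, 4.0, 0]
7.0 8.7 [(0.0039), 0, (-0.0006), 0, -0.6, 0]
4.0 9.4 [(0.0078), 0, (-0.001), 0, -1.2, 0]
1.0 10.0 [(0.0117), 0, (-0.0011), 0, -1.8, 0]
-2.0 10.7 [(0.0157), 0, (-0.001), 0, -2.4, 0]
-5.0 11.4 [(0.0198), 0, (-0.0008), 0, -3.0, 0]
-8.0 12.0 [(0.0238), 0, (-0.0002), 0, -3.6, 0]
-10.0 12.0 [(0.0263), 0, (0.0006), 0, -4.0, 0]
```

```bash
python3 -m handwheel '[-0.0036,0,-0.0006,0,0.6,0,-0.0074,0,-0.001,0,1.2,0,-0.0111,0,-0.0011,0,1.8,0,-0.0149,0,-0.0011,0,2.4,0,-0.0187,0,-0.0009,0,3,0,-0.0226,0,-0.0004,0,3.6,0,-0.025,0,0.0004,0,4,0,-0.025,0,0.0004,0,4,0]'; python3 -m handwheel '[0.0039,0,-0.0006,0,-0.6,0,0.0078,0,-0.001,0,-1.2,0,0.0117,0,-0.0011,0,-1.8,0,0.0157,0,-0.001,0,-2.4,0,0.0198,0,-0.0008,0,-3,0,0.0238,0,-0.0002,0,-3.6,0,0.0263,0,0.0006,0,-4,0,0.0263,0,0.0006,0,-4,0]'
python3 - <<'E'
from h import *
im,d=r.snapshot("scene"); u,v=map(int,proj("scene",(530,132,180)))
cv2.imwrite("pics/c5.png",cv2.resize(im[v-35:v+35,u-40:u+40],None,fx=7,fy=7,interpolation=cv2.INTER_CUBIC))
E
```

```text
time_s: 12.87
ee_pos: [540.8, 131.4, 209.4]
tcp_rot: [-0.092, -0.015, 0.996, -0.001]
wrist_force: [-5.8, 5.9, -4.5]
grip_width: 34.3
gripper_force: 107.5
time_s: 13.53
ee_pos: [513.7, 130.4, 212.8]
tcp_rot: [0.086, -0.016, 0.996, 0.002]
wrist_force: [7.1, 5.7, -24.3]
grip_width: 34.5
gripper_force: 104.8
```

View pics/c5.png

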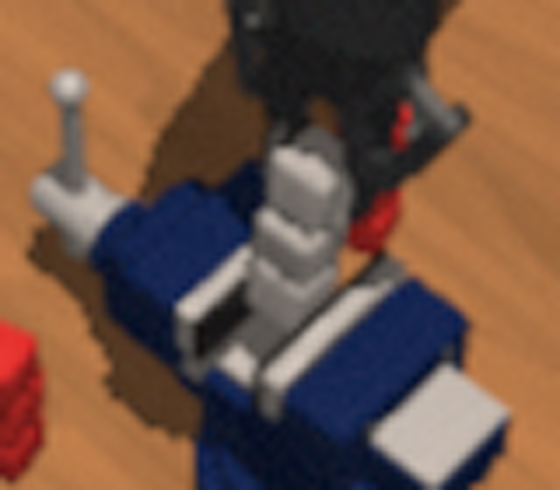

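The crop shows the stack in the pads (310,190), leaning to the -x side with its foot between the jaws. The bar (70,130) stands upright.

```bash
(python3 rk.py -10 12 -7 12.5 -4 13 -1 13.5 2 14 5 14.5 8 15 10 15; python3 rk.py 10 15 7 15.5 4 16 1 16.5 -2 17 -5 17.5 -8 18 -10 18; python3 rk.py -10 18 -7 19 -4 20 -1 21 0 22)|sed 's/np.float64//g'
```

```text
-7.0 12.5 [(-0.0041), 0, (-0.0004), 0, 0.6, 0]
-4.0 13.0 [(-0.0082), 0, (-0.0006), 0, 1.2, 0]
-1.0 13.5 [(-0.0123), 0, (-0.0005), 0, 1.8, 0]
2.0 14.0 [(-0.0164), 0, (-0.0003), 0, 2.4, 0]
5.0 14.5 [(-0.0206), 0, (0.0002), 0, 3.0, 0]
8.0 15.0 [(-0.0247), 0, (0.0009), 0, 3.6, 0]
10.0 15.0 [(-0.0274), 0, (0.0018), 0, 4.0, 0]
7.0 15.5 [(0.0042), 0, (-0.0004), 0, -0.6, 0]
4.0 16.0 [(0.0085), 0, (-0.0006), 0, -1.2, 0]
1.0 16.5 [(0.0127), 0, (-0.0005), 0, -1.8, 0]
-2.0 17.0 [(0.017), 0, (-0.0002), 0, -2.4, 0]
-5.0 17.5 [(0.0214), 0, (0.0003), 0, -3.0, 0]
-8.0 18.0 [(0.0256), 0, (0.0011), 0, -3.6, 0]
-10.0 18.0 [(0.0284), 0, (0.002), 0, -4.0, 0]
-7.0 19.0 [(-0.0044), 0, (-0.0009), 0, 0.6, 0]
-4.0 20.0 [(-0.0089), 0, (-0.0015), 0, 1.2, 0]
-1.0 21.0 [(-0.0135), 0, (-0.0019), 0, 1.8, 0]
0.0 22.0 [(-0.0151), 0, (-0.0027), 0, 2.0, 0]
```

```bash
python3 -m handwheel '[-0.0041,0,-0.0004,0,0.6,0,-0.0082,0,-0.0006,0,1.2,0,-0.0123,0,-0.0005,0,1.8,0,-0.0164,0,-0.0003,0,2.4,0,-0.0206,0,0.0002,0,3,0,-0.0247,0,0.0009,0,3.6,0,-0.0274,0,0.0018,0,4,0,-0.0274,0,0.0018,0,4,0]'; python3 -m handwheel '[0.0042,0,-0.0004,0,-0.6,0,0.0085,0,-0.0006,0,-1.2,0,0.0127,0,-0.0005,0,-1.8,0,0.017,0,-0.0002,0,-2.4,0,0.0214,0,0.0003,0,-3,0,0.0256,0,0.0011,0,-3.6,0,0.0284,0,0.002,0,-4,0,0.0284,0,0.002,0,-4,0]'
```

```text
time_s: 14.25
ee_pos: [541.6, 131.4, 216.4]
tcp_rot: [-0.092, -0.015, 0.996, -0.001]
wrist_force: [-8.3, 4.6, -4.6]
grip_width: 34.7
gripper_force: 107.5
time_s: 14.92
ee_pos: [513.6, 130.5, 219.7]
tcp_rot: [0.088, -0.016, 0.996, 0.002]
wrist_force: [9.3, 5.6, -21.9]
grip_width: 34.4
gripper_force: 105.1
```

```bash
python3 -m handwheel '[-0.0044,0,-0.0009,0,0.6,0,-0.0089,0,-0.0015,0,1.2,0,-0.0135,0,-0.0019,0,1.8,0,-0.0151,0,-0.0027,0,2,0,-0.0158,0,-0.0066,0,2,0,-0.0165,0,-0.0106,0,2,0,-0.0172,0,-0.0145,0,2,0,-0.0179,0,-0.0185,0,2,0,-0.0179,0,-0.0185,0,2,0,-0.0179,0,-0.0185,0,2,0,-0.0179,0,-0.0185,0,2,0]'
python3 - <<'E'
from h import *
o=[]
for n in("scene",):
    im,d=r.snapshot(n); u,v=map(int,proj(n,(530,132,180)))
    P=pts(n,d);hsv=cv2.cvtColor(im,cv2.COLOR_BGR2HSV)
    m=(hsv[...,1]<70)&(abs(P[...,0]-530)<35)&(abs(P[...,1]-137)<24)&(P[...,2]>152)&(P[...,2]<280); q=P[m]
    print(np.percentile(q[:,2],[0,2,10,98])); f=q[q[:,1]>148]; print(np.polyfit(f[:,2],f[:,0],1))
    o.append(cv2.resize(im[v-35:v+35,u-40:u+40],None,fx=7,fy=7,interpolation=cv2.INTER_CUBIC))
cv2.imwrite("pics/c6.png",o[0]); s=r.state(); print(s["ee_pos"],s["tcp_rot"],s["moment"])
E
```

```text
time_s: 15.83
ee_pos: [529.7, 130.3, 242.9]
tcp_rot: [0.0, -0.015, 1.0, -0.0]
wrist_force: [1.1, -0.5, -3.8]
grip_width: 34.5
gripper_force: 107.9
[152.70863522 154.66314965 183.18673362 277.84743473]
[-9.87011463e-04  5.38653255e+02]
[529.63644995 130.25012631 242.70396717] [ 2.73227636e-04 -1.52766605e-02  9.99883265e-01 -7.43468385e-05] [ 0.02107663 -0.04327293 -0.02873036]
```

View pics/c6.png

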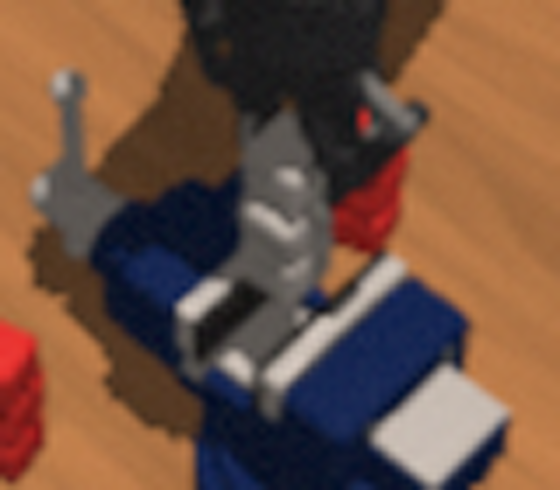

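```bash
python3 -m handwheel '[0,0,-0.002,0,0,0,0,0,-0.004,0,0,0,0,0,-0.004,0,0,0,0,0,-0.004,0,0,0,0,0,-0.004,0,0,0,0,0,-0.004,0,0,0]'
python3 - <<'E'
from h import *
im,d=r.snapshot("scene");P=pts("scene",d);hsv=cv2.cvtColor(im,cv2.COLOR_BGR2HSV)
m=(hsv[...,1]<80)&(abs(P[...,0]-530)<35)&(abs(P[...,1]-137)<24)&(P[...,2]>155)&(P[...,2]<285); q=P[m]
for z in range(155,285,12):
    k=q[(q[:,2]>=z)&(q[:,2]<z+12)]
    if len(k): print(z,len(k),k.min(0).round(),k.max(0).round())
E
```

```text
time_s: 16.38
ee_pos: [529.7, 130.4, 246.4]
tcp_rot: [-0.0, -0.015, 1.0, -0.0]
wrist_force: [-0.1, 0.8, -3.0]
grip_width: 34.7
gripper_force: 107.9
155 5 [505. 116. 155.] [558. 159. 157.]
167 6 [539. 123. 173.] [550. 151. 178.]
179 22 [524. 121. 181.] [551. 153. 190.]
191 31 [519. 119. 192.] [551. 152. 202.]
203 14 [528. 120. 203.] [550. 152. 214.]
215 21 [526. 122. 216.] [552. 153. 227.]
227 28 [526. 119. 228.] [555. 152. 238.]
239 26 [531. 116. 239.] [554. 156. 251.]
251 22 [535. 119. 252.] [549. 161. 262.]
263 35 [526. 114. 263.] [551. 161. 275.]
275 74 [518. 113. 275.] [550. 159. 284.]
```

```bash
python3 -c "
from bench import r
print(r.close_job())"
```

```text
the job is handed in; nothing more can be done
None
```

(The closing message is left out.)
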